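# Trace the touch slider

### The arm

A 6-joint arm with a two-finger parallel gripper is mounted at the origin on the work surface. World frame = base frame: x ahead of the robot, y to its left, z up, the work surface at z = 0. Lengths are in m, angles in rad, forces in N, time in s.
With the tool pointing down it reaches from about 0.375 to 0.975 m from the base axis. Payload 3.8 kg.
Tool frame: the origin (TCP) lies midway between the tips of the shut fingers; the grasp point (between the pads) lies 19 mm behind it; x points along the fingers, y is the direction in which the jaws open and shut, and the axes are right-handed (so a half turn about x gives the same grasp; the last joint's range is limited). The gripper opens to 88 mm and grips with 3 to 60 N. Pads are 18 mm wide; open, the fingers measure 123 mm over their backs; the gripper's body (75 mm by 187 mm) begins 45 mm behind the grasp point.
Start: joints at [1.086, 0.264, 1.604, -0, 1.274, -0.037], TCP at [0.292, 0.608, 0.239] pointing down, gripper open.
Joint ranges: [-2.63, 2.63], [-0.94, 2.18], [0.31, 2.57], [-1.31, 4.45], [0, 2.66], [-2.55, 2.55]. Speed limits (rad/s): [2.57, 2.57, 3.14, 3.14, 3.14, 3.14].

### API

Orientations are given as a rotation vector (axis times angle).
In Python, from cell import manip, inverse_kinematics, cams, order gives the robot as it stands. Calls block until the motion is done:
- manip.move_pose(position, orientation): joint-space move of the TCP to a pose.
- manip.move_linear(position, rate=0.15, rot=None): straight line of the TCP; rot=None keeps the orientation; rate is the mean speed in m/s.
- manip.set_joints(angles): joint-space move.
- manip.set_gripper(opening, force=None): finger opening in m; force is the grip in N (None keeps the last); returns when the fingers have stopped.
- manip.dwell(seconds).
- inverse_kinematics(position, orientation): joint angles nearest the present ones, or None.
- manip.state(): the state.
- cams.capture(name): name is "side" or "top"; returns a dict with "image" (384x512x3 uint8, blue, green, red), "z_map" (384x512 float32, m along the optical axis (not along the pixel's ray), 0 where there is no reading), "intrinsics" (3x3 intrinsics, pixels), "position" and "orientation" of the camera in the world. Camera axes: x right, y down, z forward; pixel columns grow to the right and rows downward; lengths in m; the calibration is good to about 2 mm. A picture is of the moment at which its call begins.
A pose or a line that the arm cannot do raises manip.IKError and nothing moves.
- order.close_job(): hands the job in, once; it reports no verdict.
The state is a dict: "clock": time; "joint_pos": joint angles; "joint_velocities": joint speeds; "tau": joint torques, N m; "tool_pos": TCP position; "tcp_rot": TCP orientation; "contact_force": force on the tool from outside, world axes, zero at the start; "moment": the same for the moment, N m; "gripper_width": finger opening in m.
Only numpy, scipy, OpenCV 4.12 (cv2) and the standard library are available. Lean on these libraries where they do the work, as an engineer would, in place of code of your own. Each camera call takes 0.05 s, during which the arm holds its last target. There are 200 camera calls.

### The job

Check the touch slider on the blue test board: put a fingertip on the green pad and run it lightly along the curved black strip, over every copper pad in turn, to the red pad, keeping the sprung strip pressed part of the way down all along: do not lift off between green and red, and do not push it down to its stop. Finish with the fingertip still resting on the red pad, the strip partly pressed, and hold it there. Do not pick up, shift or tip the board or anything else.

Things in the scene. Friction and masses are not known exactly. Their poses are not given: they have to be found in the camera images.
- board: touch-slider test board, loose, 1 kg: blue base plate 260 (x) x 150 (y) x 10 mm, origin at the centre of its underside, z up; it may lie turned any way round. Over it, on springs, one black S-shaped strip, 36 mm wide, top 30 mm above the table, carries six round pads. Pad centres in the board's x, y (mm): (-88, -0), (-54, -17), (-16, -10), (16, 10), (54, 17), (88, 0)
- strip (a joint): how far the sprung strip, with all its pads, is pushed straight down, in m: 0 untouched, 0.012 at its bottom stop. It springs back. It starts to sink at about 0.7 N, sinks 1.7 mm more per newton, and meets its stop at about 8 N
- pad1: touch pad, green: the first pad. Round, 18 mm across, a very flat dome 1.5 mm above the strip's top; origin at its crown (31.5 mm above the table when untouched), z up. Neighbouring pads are 39 mm apart along the strip
- pad2: touch pad, copper: number 2 in the row counted from the green one. Round, 18 mm across, a very flat dome 1.5 mm above the strip's top; origin at its crown (31.5 mm above the table when untouched), z up. Neighbouring pads are 39 mm apart along the strip
- pad3: touch pad, copper: number 3 in the row counted from the green one. Round, 18 mm across, a very flat dome 1.5 mm above the strip's top; origin at its crown (31.5 mm above the table when untouched), z up. Neighbouring pads are 39 mm apart along the strip
- pad4: touch pad, copper: number 4 in the row counted from the green one. Round, 18 mm across, a very flat dome 1.5 mm above the strip's top; origin at its crown (31.5 mm above the table when untouched), z up. Neighbouring pads are 39 mm apart along the strip
- pad5: touch pad, copper: number 5 in the row counted from the green one. Round, 18 mm across, a very flat dome 1.5 mm above the strip's top; origin at its crown (31.5 mm above the table when untouched), z up. Neighbouring pads are 39 mm apart along the strip
- pad6: touch pad, red: the last pad. Round, 18 mm across, a very flat dome 1.5 mm above the strip's top; origin at its crown (31.5 mm above the table when untouched), z up. Neighbouring pads are 39 mm apart along the strip
- standoff: brass standoff, cylinder 16 mm across, 30 mm tall, standing loose on the board; not to be moved; origin at the centre of its underside
- spool: small yellow plastic spool, 30 mm across, 22 mm tall, standing loose on the board; not to be moved; origin at the centre of its underside
- mouse: black computer mouse, about 105 x 60 x 34 mm, on the table; not to be moved; origin at the centre of its underside
- driver: screwdriver lying on the table, origin near its middle, along its x axis; not to be moved
- jar: jar with white cap, 56 mm across, 65 mm tall; not to be moved; origin at the centre of its underside
- redbin: small red parts bin, 100 x 80 x 50 mm; not to be moved; origin at the centre of its underside
- breadboard: white breadboard 55 x 165 x 9 mm, with two LEDs up to 22 mm high; not to be moved; origin at the centre of its underside

How it is judged:
On the way, in this order (a step that is already met when the one before it is completed fails the run):
1. a fingertip touches the green pad and neither pad next to it (contact force between the fingers and pad1 above 0.3 N and not (contact force between the fingers and pad2 above 0.3 N)), for 0.05 s.
2. a fingertip touches copper pad 2 and neither pad next to it (contact force between the fingers and pad2 above 0.3 N and not (contact force between the fingers and pad1 above 0.3 N) and not (contact force between the fingers and pad3 above 0.3 N)), for 0.05 s.
3. a fingertip touches copper pad 3 and neither pad next to it (contact force between the fingers and pad3 above 0.3 N and not (contact force between the fingers and pad2 above 0.3 N) and not (contact force between the fingers and pad4 above 0.3 N)), for 0.05 s.
4. a fingertip touches copper pad 4 and neither pad next to it (contact force between the fingers and pad4 above 0.3 N and not (contact force between the fingers and pad3 above 0.3 N) and not (contact force between the fingers and pad5 above 0.3 N)), for 0.05 s.
5. a fingertip touches copper pad 5 and neither pad next to it (contact force between the fingers and pad5 above 0.3 N and not (contact force between the fingers and pad4 above 0.3 N) and not (contact force between the fingers and pad6 above 0.3 N)), for 0.05 s.
6. a fingertip touches the red pad, the last and neither pad next to it (contact force between the fingers and pad6 above 0.3 N and not (contact force between the fingers and pad5 above 0.3 N)), for 0.05 s.
At the end, for the whole second after the job is handed in: a fingertip rests on the red pad with more than 0.3 N and is clear of the copper pad before it; the strip is still and pressed 0.5 to 11 mm down; the board (tilt under 0.05 rad) and every other loose thing are within 20 mm of where they began (all of step 6 and value of joint strip between 0.0005 and 0.011 m and velocity of joint strip below 0.01 m/s and distance of each of board, standoff, spool, mouse, driver, jar, redbin, breadboard from where it was at the start of the episode below 0.02 m and angle between board's own z axis and vertical below 0.05 rad); the arm keeps its last pose, push and grip.
It fails at once if the board is pushed or lifted more than 20 mm from its place, or tipped (distance of board from where it was at the start of the episode above 0.02 m or angle between board's own z axis and vertical above 0.05 rad).
It fails at once if something else is moved more than 20 mm (distance of any of standoff, spool, mouse, driver, jar, redbin, breadboard from where it was at the start of the episode above 0.02 m).
It fails at once if the strip is pressed down to its stop (more than 11 mm) (value of joint strip above 0.011 m).
It fails at once if the fingertips are low over a copper pad (grasp point within 20 mm sideways and 45 mm above it) with the strip not pressed: the finger was lifted, or came down in the middle of the row (not (value of joint strip above 0.0005 m) and ((horizontal distance between the grasp point and pad2 below 0.02 m and z of the grasp point in the frame of pad2 below 0.045 m) or (horizontal distance between the grasp point and pad3 below 0.02 m and z of the grasp point in the frame of pad3 below 0.045 m) or (horizontal distance between the grasp point and pad4 below 0.02 m and z of the grasp point in the frame of pad4 below 0.045 m) or (horizontal distance between the grasp point and pad5 below 0.02 m and z of the grasp point in the frame of pad5 below 0.045 m))).
It also fails if it takes over 45 s, if anything falls off the work surface, if the arm or the gripper's body presses on something with over 40 N, if the wrist force passes 120 N, or if a joint passes its speed limit or range.

## Working session

There is one attempt and no reset: what is moved stays moved. The work goes in short steps, each a Python script; the robot and the scene stay as the last script left them, time stands still between calls to the robot, and variables do not carry over. Pictures are saved under pics/ and viewed, about 8 in all and at most 12, crops included, and the job is handed in when it is done.

```bash
ls; mkdir -p pics; python3 - <<'E'
from cell import manip,cams
import cv2,numpy as np
for n in("top","side"):
    c=cams.capture(n); cv2.imwrite(f"pics/{n}0.png",c["image"]); np.savez(f"{n}0.npz",**c)
    print(n,c["position"],c["orientation"],c["intrinsics"].tolist())
s=manip.state();print(s)
E
```

```text
pics
top [ 0.32763174 -0.02727954  1.83185724] [-2.15769602  2.16058444 -0.13287236] [[492.3532706490972, 0.0, 261.7184127551245], [0.0, 492.3532706490972, 192.92140796229444], [0.0, 0.0, 1.0]]
side [-0.10761927 -0.68431085  0.91096268] [-2.18965821  0.91878585 -0.39350604] [[357.7565461535447, 0.0, 251.94642455970128], [0.0, 357.7565461535447, 191.3150387736194], [0.0, 0.0, 1.0]]
{'clock': 0.1, 'joint_pos': array([ 1.08611303e+00,  2.64695867e-01,  1.60521093e+00, -1.96676091e-05,
        1.27370539e+00, -3.68890004e-02]), 'joint_velocities': array([ 0.00023036, -0.00373257, -0.0015982 , -0.00188337, -0.00070379,
       -0.00090206]), 'tau': array([ 4.06846475e-04, -5.03619826e+01, -3.58070040e+01,  7.31334602e-02,
        2.33741716e-02, -2.30110527e-05]), 'tool_pos': array([0.29196614, 0.60788734, 0.23751466]), 'tcp_rot': array([ 0.34963687,  1.54262559, -0.35273084]), 'contact_force': array([ 0.91229731,  0.18950262, -0.09184146]), 'moment': array([-0.03590297, -0.03777856, -0.04964361]), 'gripper_width': 0.08748792393841286}
```

View pics/top0.png

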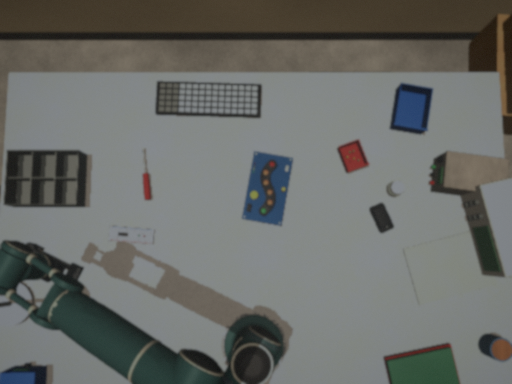

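View pics/side0.png

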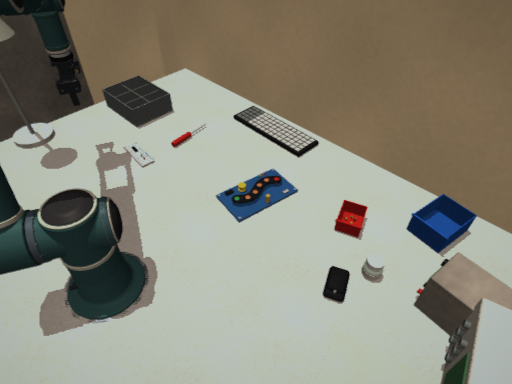

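The top view shows the board at about (268,188) with its long side nearly along image vertical, which is world x. The side view shows it at about (257,193), with the yellow spool next to the strip. Next I'll detect the pads and fit the board pose.

```bash
cat > h.py <<'E'
import numpy as np,cv2
from scipy.spatial.transform import Rotation as R
P=np.array([(-88,0),(-54,-17),(-16,-10),(16,10),(54,17),(88,0)])/1000.
def ray(c,uv,z):
    uv=np.atleast_2d(uv).astype(float)
    d=np.c_[uv,np.ones(len(uv))]@np.linalg.inv(c["intrinsics"]).T@R.from_rotvec(c["orientation"]).as_matrix().T
    return c["position"]+d*((z-c["position"][2])/d[:,2])[:,None]
def blobs(m,amin=4):
    n,_,s,ce=cv2.connectedComponentsWithStats(m.astype(np.uint8))
    return [(ce[i],s[i,4]) for i in range(1,n) if s[i,4]>=amin]
def fit(A,B):  # rigid 2D A->B
    a,b=A.mean(0),B.mean(0);H=(A-a)-0;K=B-b
    t=np.arctan2((H[:,0]*K[:,1]-H[:,1]*K[:,0]).sum(),(H*K).sum())
    r=np.array([[np.cos(t),-np.sin(t)],[np.sin(t),np.cos(t)]])
    return t,r,b-r@a
E
python3 - <<'E'
from h import *
out=[]
for n,(x0,x1,y0,y1) in {"top":(235,300,145,230),"side":(210,305,163,225)}.items():
    c=np.load(n+"0.npz");im=c["image"][y0:y1,x0:x1]
    hsv=cv2.cvtColor(im,cv2.COLOR_BGR2HSV);h,s,v=[hsv[...,i].astype(int) for i in range(3)]
    for nm,m in {"green":(h>38)&(h<88)&(s>90)&(v>40),"red/copper":((h<19)|(h>172))&(s>90)&(v>60),"yellow":(h>=19)&(h<38)&(s>90)}.items():
        for ce,a in blobs(m):
            uv=ce+[x0,y0];p=im[int(ce[1]),int(ce[0])]
            print(n,nm,uv.round(1),a,ray(c,uv,.031)[0][:2].round(4),p)
    m=(h>95)&(h<130)&(s>100)
    cs,_=cv2.findContours(m.astype(np.uint8),0,2);k=max(cs,key=cv2.contourArea)
    b=cv2.boxPoints(cv2.minAreaRect(k))+[x0,y0];print(n,"board",ray(c,b,.01)[:,:2].round(4).tolist())
    out.append(cv2.resize(im,None,fx=6,fy=6,interpolation=cv2.INTER_CUBIC)[:510,:])
w=sum(o.shape[1] for o in out);print(w)
for i,o in enumerate(out): cv2.imwrite(f"pics/crop{i}.png",np.clip(o*1.6,0,255))
E
```

```text
top green [263.  210.4] 17 [ 0.4835 -0.0342] [ 73 115  64]
top red/copper [271.5 163.8] 28 [ 0.6569 -0.066 ] [ 47  49 119]
top red/copper [265.3 171.9] 22 [ 0.6265 -0.043 ] [ 66  89 121]
top red/copper [265.8 181.9] 23 [ 0.5889 -0.0447] [ 64  88 118]
top red/copper [269.2 191.6] 21 [ 0.5528 -0.0573] [ 67  92 122]
top red/copper [269.3 201.9] 22 [ 0.5148 -0.0575] [ 65  90 120]
top yellow [283.2 189. ] 4 [ 0.5624 -0.109 ] [ 75 125 123]
top yellow [253.9 194.4] 38 [ 0.5423 -0.0008] [ 70 136 131]
top board [[0.4587, 0.0409], [0.7054, -0.0018], [0.68, -0.1423], [0.4341, -0.0974]]
side green [236.5 197.8] 24 [ 0.483 -0.035] [ 64 134  45]
side red/copper [266.2 179.4] 20 [ 0.6255 -0.0438] [ 68 109 187]
side red/copper [276.4 178.4] 21 [ 0.6555 -0.0667] [ 26  30 182]
side red/copper [259.1 184.4] 21 [ 0.5875 -0.0438] [ 68 109 187]
side red/copper [254.8 191.2] 23 [ 0.5513 -0.0572] [ 70 111 187]
side red/copper [247.5 196.6] 22 [ 0.514 -0.058] [ 68 109 187]
side yellow [241.6 186.7] 66 [ 0.5347 -0.0075] [ 43 169 187]
side yellow [267.4 197.5] 28 [ 0.5593 -0.1104] [ 38  87 106]
side board [[0.4552, 0.0427], [0.7654, 0.004], [0.6765, -0.1488], [0.3986, -0.0991]]
960[ WARN:0@0.403] global loadsave.cpp:1063 imwrite_ Unsupported depth image for selected encoder is fallbacked to CV_8U.
```

View pics/crop0.png

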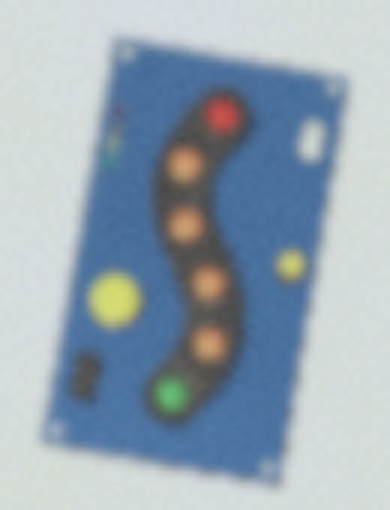

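View pics/crop1.png

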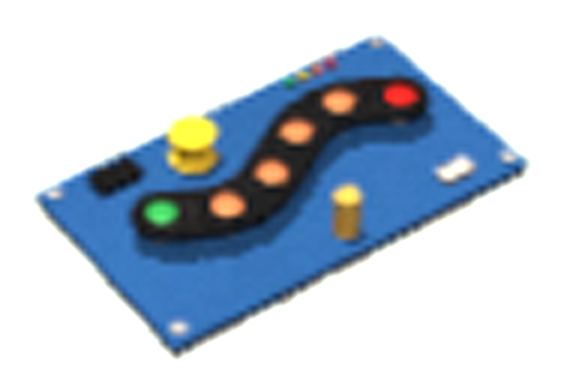

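Crops: the pads run from green at (263,210) to red at (271.5,164) in the top image, with four copper pads between. The spool and standoff stand more than 50 mm from the path. The two views agree on the pads to about 1.5 mm. Now I'll shut the gripper and approach above the green pad.

```bash
cat >> h.py <<'E'
top=np.array([(.4835,-.0342),(.5148,-.0575),(.5528,-.0573),(.5889,-.0447),(.6265,-.0430),(.6569,-.0660)])
side=np.array([(.4830,-.0350),(.5140,-.0580),(.5513,-.0572),(.5875,-.0438),(.6255,-.0438),(.6555,-.0667)])
W=(top+side)/2
yaw,r2,t2=fit(P,W)
PW=P@r2.T+t2
def rot(s):
    x=np.array([0,0,-1.]);y=np.r_[s*r2[:,1],0]
    return R.from_matrix(np.c_[x,y,np.cross(x,y)]).as_rotvec()
E
python3 - <<'E'
from h import *
from cell import manip,inverse_kinematics
print("yaw",yaw,"resid mm",((W-PW)*1000).round(1).tolist(),PW.round(4).tolist())
manip.set_gripper(0.0,10)
p=np.r_[PW[0],.12]
q={s:inverse_kinematics(p,rot(s)) for s in(1,-1)};print(q)
s=min((k for k in q if q[k] is not None),key=lambda k:abs(q[k][5]));print("sign",s)
manip.move_pose(p,rot(s))
manip.move_linear(np.r_[PW[0],.05],rate=.1)
manip.dwell(.3)
for _ in range(3):
    st=manip.state();print(st["clock"],st["tool_pos"],st["contact_force"],st["gripper_width"]);manip.dwell(.05)
from cell import cams
out=[]
for n in("top","side"):
    c=cams.capture(n);u0,v0=(225,140) if n=="top" else (200,110);out.append(cv2.resize(c["image"][v0:v0+100,u0:u0+100],None,fx=4,fy=4,interpolation=2))
cv2.imwrite("pics/near.png",np.hstack(out))
E
```

```text
yaw -0.1813242417069161 resid mm [[-0.2, 0.1], [0.6, -0.2], [-0.4, 0.3], [0.6, -0.6], [-0.2, 0.2], [-0.4, 0.1]] [[0.4835, -0.0347], [0.5138, -0.0576], [0.5525, -0.0576], [0.5876, -0.0436], [0.6262, -0.0436], [0.6566, -0.0665]]
{1: array([-1.23108866e-01,  1.18582862e-02,  2.12216954e+00, -4.44089210e-16,
        1.00756483e+00, -1.51258095e+00]), -1: array([-1.23108866e-01,  1.18582862e-02,  2.12216954e+00,  4.44089210e-16,
        1.00756483e+00,  1.62901170e+00])}
sign 1
4.975 [ 0.48393857 -0.03480834  0.05059804] [ 0.4736311  -0.11952151  0.17876833] 0.0005993791123929164
5.025 [ 0.48382882 -0.03478305  0.05049276] [0.07510445 0.41857714 0.42199779] 0.00020564702633456055
5.075 [ 0.48371031 -0.03479206  0.05035802] [0.35769057 0.01142227 0.20294111] 0.0006023658327366587
```

View pics/near.png

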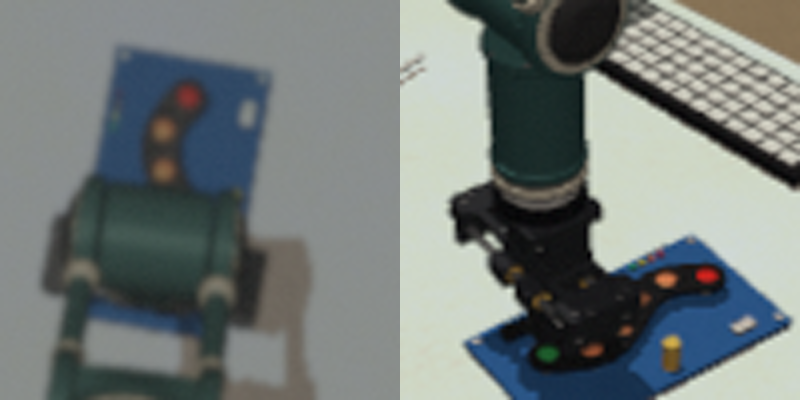

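In the near view the closed gripper stands above the board, with its tip just over the green pad at about (545,352) in the right panel and clear of the spool and standoff. Next I'll descend under force watch.

```bash
cat >> h.py <<'E'
def read(m,n=6):
    f=[];z=[]
    for _ in range(n):
        m.dwell(.02);s=m.state();f.append(s["contact_force"]);z.append(s["tool_pos"])
    return np.mean(f,0),np.mean(z,0),s["clock"]
E
python3 - <<'E'
from h import *
from cell import manip
f0,_,_=read(manip,10);print(f0);np.save("f0.npy",f0)
z=.036
manip.move_linear(np.r_[PW[0],z],rate=.05)
while z>.022:
    f,p,c=read(manip);print(round(c,2),z,p.round(4),(f-f0).round(2))
    if (f-f0)[2]>2.6: break
    z-=.001; manip.move_linear(np.r_[PW[0],z],rate=.02)
E
```

```text
[-0.17555145  0.0713527  -0.23380601]
5.92 0.036 [ 0.4832 -0.0347  0.0357] [-0.09 -0.06  0.26]
6.28 0.034999999999999996 [ 0.4836 -0.0347  0.0351] [ 0.42 -0.09  0.59]
6.62 0.033999999999999996 [ 0.4834 -0.0347  0.034 ] [0.5  0.25 0.18]
6.97 0.032999999999999995 [ 0.4834 -0.0347  0.0329] [-0.09 -0.02  0.7 ]
7.33 0.031999999999999994 [ 0.4834 -0.0347  0.032 ] [ 0.34 -0.19  0.33]
7.67 0.030999999999999993 [ 0.4835 -0.0347  0.0311] [-0.03 -0.09  1.11]
8.03 0.029999999999999992 [ 0.4835 -0.0347  0.0301] [-0.33 -0.01  2.25]
8.38 0.02899999999999999 [ 0.4836 -0.0347  0.0291] [-0.31  0.1   2.73]
```

Contact came at z≈0.031 and the force agrees with the spring data. I'll press to about 5 mm and slide, with a force guard.

```bash
python3 - <<'E'
from h import *
from cell import manip
f0=np.load("f0.npy");z=.0265
manip.move_linear(np.r_[PW[0],z],rate=.02)
f,p,c=read(manip);print(round(c,2),p.round(4),(f-f0).round(2))
for i in range(1,6):
    for k in(.5,1):
        manip.move_linear(np.r_[PW[i-1]+(PW[i]-PW[i-1])*k,z],rate=.03)
        f,p,c=read(manip,8);f=f-f0;print(i+1,k,round(c,2),p.round(4),f.round(2))
        if f[2]>6.5 or abs(f[:2]).max()>5: raise SystemExit("guard")
        if f[2]<1.5: print("light")
E
```

```text
8.75 [ 0.4836 -0.0347  0.0266] [-0.55  0.03  3.93]
2 0.5 9.67 [ 0.4993 -0.0464  0.0268] [ 0.76 -0.29  3.59]
2 1 10.58 [ 0.5144 -0.0579  0.0268] [-0.33 -0.85  4.04]
3 0.5 11.51 [ 0.5341 -0.0576  0.0269] [1.29 0.44 2.97]
3 1 12.43 [ 0.5532 -0.0576  0.0268] [-0.16  0.15  3.84]
4 0.5 13.34 [ 0.5706 -0.0504  0.0267] [0.1  0.31 3.75]
4 1 14.25 [ 0.5883 -0.0435  0.0268] [-0.    0.45  3.96]
5 0.5 15.18 [ 0.6078 -0.0437  0.0268] [ 0.98 -0.12  3.27]
5 1 16.1 [ 0.627  -0.0436  0.0269] [-0.14  0.15  3.54]
6 0.5 17.02 [ 0.6418 -0.0553  0.0267] [ 0.27 -0.22  3.2 ]
6 1 17.93 [ 0.6573 -0.0668  0.0268] [-0.02 -0.42  4.08]
```

The force showed the strip pressed the whole way. Now I'll check that the board hasn't moved.

```bash
python3 - <<'E'
from h import *
from cell import manip,cams
out=[]
for n in("top","side"):
    c=cams.capture(n);u0,v0=(225,140) if n=="top" else (205,130)
    o=np.load(n+"0.npz")["image"]
    for im in(o,c["image"]):
        k=im[v0:v0+100,u0:u0+100];hsv=cv2.cvtColor(k,cv2.COLOR_BGR2HSV);h,s,v=[hsv[...,i].astype(int) for i in range(3)]
        print(n,[(nm,(ce+[u0,v0]).round(1).tolist(),int(a)) for nm,m in {"g":(h>38)&(h<88)&(s>90)&(v>40),"c":((h<19)|(h>172))&(s>90)&(v>60),"y":(h>=19)&(h<38)&(s>90)}.items() for ce,a in blobs(m,8)])
    out.append(cv2.resize(k,None,fx=4,fy=4,interpolation=2))
cv2.imwrite("pics/end.png",np.hstack(out))
f,p,c=read(manip,10);print(c,p,f-np.load("f0.npy"))
E
```

```text
top [('g', [263.0, 210.4], 17), ('c', [271.5, 163.8], 28), ('c', [265.3, 171.9], 22), ('c', [265.8, 181.9], 23), ('c', [269.2, 191.6], 21), ('c', [269.3, 201.9], 22), ('y', [253.9, 194.4], 38)]
top []
side [('g', [236.5, 197.8], 24), ('c', [276.4, 178.4], 21), ('c', [266.2, 179.4], 20), ('c', [259.1, 184.4], 21), ('c', [254.8, 191.2], 23), ('c', [247.5, 196.6], 22), ('y', [241.6, 186.7], 66), ('y', [267.4, 197.5], 28)]
side [('g', [280.4, 135.9], 107), ('g', [236.5, 198.8], 24), ('c', [266.1, 180.4], 19), ('c', [258.9, 185.5], 23), ('c', [254.8, 192.2], 23), ('c', [247.5, 197.6], 22), ('y', [241.6, 186.7], 66), ('y', [267.4, 197.4], 29)]
18.2 [ 0.65720362 -0.06678484  0.02689155] [ 1.06453119 -0.68983093  3.8795464 ]
```

View pics/end.png

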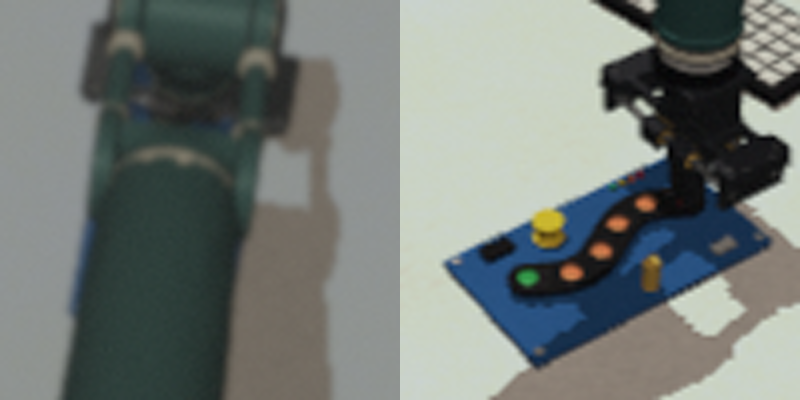

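The end view shows the fingertip on the red pad at about (685,200) in the right panel, clear of copper pad 5. The visible pads moved only about 1 px downward in the image, which is the strip pressed in. The spool and standoff haven't moved.

```bash
python3 -c "
from cell import order
print(order.close_job())"
```

```text
the job is handed in; nothing more can be done
None
```

I ran the shut fingertips from the green pad over all four copper pads to the red pad without lifting, and handed the job in at about 18 s of the 45 s. They were still resting on the red pad.

- **Pads:** I located them from the top and side views, which agreed to about 1.5 mm. The board fit left under 1 mm of error.
- **Pressing:** Contact came at about 31 mm height, and I slid at about 26.8 mm, so the strip was roughly 4–5 mm down. The upward force was 3.0–4.1 N at every pad and midway between pads, about 3.9 N at the end. I took these readings only at stops, not continuously.
- **Final picture:** The fingertip is on the red pad, clear of copper pad 5. The strip shows as pressed, and the spool and standoff have not moved. The board showed no visible shift.
- **Limits:** The arm hid the board in the last top view, so the end check rests on the side view. I could not measure individual pad forces. I did not re-measure the mouse, driver, jar, bin and breadboard, but the arm stayed well clear of them.

No check failed.

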